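Tip a washed well plate over in its draining tray

ROBOT

A 6-joint arm with a two-finger parallel gripper is mounted at the origin on a cart in front of the work surface, level with it; the furniture and walls round the work are solid. World frame = base frame: x ahead of the robot, y to its left, z up, the work surface at z = 0. Lengths are in m, angles in degrees, forces in N, time in s.
With the tool pointing down it reaches from about 0.25 to 0.725 m from the base axis. Payload 9.7 kg.
Tool frame: the origin (TCP) lies between the finger pads; the fingertips stand 22 mm ahead of it and the grasp point (between the pads) lies 3 mm ahead of it; z points along the fingers, y is the line along which they close (so a half turn about z gives the same grasp; the last joint's range is limited). The gripper opens to 85 mm and grips with 20 to 120 N. Pads are 22 mm wide; open, the fingers measure 114 mm over their backs; the gripper's body (76 mm by 85 mm) begins 54 mm behind the grasp point. The pads swing forward as they close: fully open they stand 13 mm farther back than shut.
Start: joints at [-63.77, 4.979, 10.078, 95.1, 0, 90], TCP at [0.243, -0.493, 0.253] pointing down, gripper open.
Joint ranges: [-179.16, 179.16], [-48.56, 103.87], [-65.8, 70.77], [-126.05, 130.52], [-82.76, 87.17], [-180, 180]. Speed limits (degrees/s): [127.2, 127.2, 147.25, 180, 180, 180].

INTERFACE

Orientations are given as [roll, pitch, yaw] about the fixed x, y, z axes, in that order (R = Rz(yaw) Ry(pitch) Rx(roll)).
In Python, from workcell import bot, viewer, finder gives the robot as it stands.
- The arm moves only by the tool move_arm, never from a script. Its arguments are lists of equal length, an entry for each row: "offset": the shift along the tool's x, y, z in cm, a list of three; "twist": the turn, a rotation vector about the tool's x, y, z in rad, a list of three; "grip": the opening, from 0 (shut) to 1 (fully open). In form: {"offset": [[x, y, z], ...], "twist": [[ax, ay, az], ...], "grip": [grip, ...]}. A call has 1 to 5 rows; each row shifts and turns the commanded pose from where the row before left it, along the tool's axes as they then stand; what a row does not reach is not made up. A row lasts 1/10 s, in which the tool goes at most 50 mm and 8.59 degrees, less where a joint would pass 70% of its speed; a pose out of reach is approached as far as the arm can. A call is refused whole if a number of a shift passes 5 or a number of a turn 0.15, either way. A call with a gripper value outside its range is refused whole. The fingers move at their own pace and stop on an object; "force" is the grip in N (left out, the last holds). Time passes only in rows, so rows that do not move let the fingers close. It gives the time, the measured TCP pose, the force, the opening and the grip force at its end, in the units of the state.
- bot.get_obs(): the state, without advancing time (a new reading comes with each control period).
- viewer.camera(name): name is "side" or "top"; returns a dict with "color" (384x512x3 uint8, red, green, blue), "depth" (384x512 float32, m along the optical axis (not along the pixel's ray), 0 where there is no reading), "vfov" (degrees; the focal length in pixels is half the picture's height over the tangent of half this angle, whatever the lens; pixels are square), "cx", "cy" (the principal point, pixels), "position" and "attitude" of the camera in the world. Camera axes: x right, y down, z forward; pixel columns grow to the right and rows downward; lengths in m; the calibration is good to about 2 mm. A picture is of the moment at which its call begins.
- bot.job_done(): hands the job in; it is judged then, once.
Trained networks look in a picture, given as the dict that the camera call returned (one of the last four; its "shot" number tells which), for a name from the list of things; names that differ only in an ending like _2 or _b are one class to them, and where a whole thing is asked for, a point or a joint stands for the part that bears it (a point fixed in the world has none). Each returns a list of dicts, best first, with "p" (0 to 1); they miss things now and then, are a little off and sometimes report something else, mostly with a low value. They report only what shows in the picture. A call takes as long as a camera call. They do not tell look-alikes from the thing itself.
- finder.boxes_of(picture, thing): "position" ([column, row] in pixels, amid what is visible of it).
- finder.pinpoint(picture, thing): "position" ([column, row] in pixels: a listed point, or the origin of a listed thing).
The state is a dict: "time": time; "q": joint angles; "qd": joint speeds; "joint_efforts": joint torques, N m; "ee_pos": TCP position; "tcp_rot": TCP orientation; "wrist_force": force on the tool from outside, world axes, zero at the start; "torque": the same for the moment, N m; "opening": finger opening in m; "grasp_force": force on a finger pad.
Only numpy, scipy, OpenCV 4.12 (cv2) and the standard library are available. Lean on these libraries where they do the work, as an engineer would, in place of code of your own. Each camera call takes 0.05 s, during which the arm holds its last target. There are 200 camera calls.

TASK

Turn the washed 96-well plate upside down in the metal draining tray so that its wells can drain: with the fingertips push it along the tray against the coved left end wall, the one with the drain gutter at its foot, until it tips up and stays leaning over that wall with its lower edge in the gutter; then reach behind the wall and push its upper edge back over, so that the plate falls flat on the tray floor with its wells facing down. The plate is only pushed, never lifted off the tray, and the bottle, the timer and the cup near the tray stay where they are.

Things in the scene. Friction and masses are not known exactly. Their poses are not given: they have to be found in the camera images.
- tray: Open bare-metal draining tray, fixed, 249 x 193 mm over its rolled rim, 44 mm high. Origin: middle of the underside, on the bench. x: along the tray to its gutter end (at the robot's left, +-20 degrees), y across, z up. Floor 8 mm high, x -115 to 75, y -80 to 80 mm; two side walls and the wall at -x lean out 15 degrees; inside faces meet the rim at y +-90 and x -125 mm.
- tray_gutter (a point): Middle of the floor's edge at the drain gutter (tray frame 75, 0, 8 mm). The gutter runs across the tray at the foot of the end wall, 5 mm deeper than the floor, 8 mm wide at its bottom. When the standing plate's lower edge has dropped into it, the gutter's lip keeps that edge from sliding back and the plate stays leaning on the end wall by itself.
- tray_end_rim (a point): Middle of the inner edge of the end wall's rim beyond the gutter (tray frame 111, 0, 44 mm; rim 7 mm wide). The wall curves up from x 89, z 8: 40 degrees to z 16, then 60, then 70 degrees from z 28. The front edge of a plate pushed against it rides up it, and over the rim as the rear edge is pushed on. A hose outlet sticks out low at the gutter's -y side.
- plate: Loose white plastic plate with 96 round wells (8 x 12), a block 85.5 x 127.8 x 14.4 mm, 50 to 95 g. Origin: centre of its underside. x along its short side, towards the tray's gutter end at the start (within 7 degrees); y along its long side; z out of the face with the wells: up at the start, down when done. Slides easily on the tray (friction about 0.3).
- plate_rear_edge (a point): Middle of the plate's long side away from the gutter at the start, at half its thickness (plate frame -42.75, 0, 7.2 mm). Push here first; it becomes the lower edge when the plate stands.
- plate_front_edge (a point): Middle of the plate's long side next to the gutter at the start, at half its thickness (plate frame 42.75, 0, 7.2 mm). It becomes the upper edge when the plate stands (leaning about 55 degrees from flat): then about 77 mm above the bench, 33 mm above the rim and 15 mm beyond the rim's inner edge. Push it back over from behind the end wall.
- rinse_bottle: White squeeze bottle with a bent spout, 67 x 109 x 209 mm, loose, on the bench beyond the tray's -y side. Origin: centre of its underside. Leave alone.
- kitchen_timer: Small white digital timer, 48 x 68 x 32 mm, loose, on the bench behind the gutter end wall, off to the -y side. Origin: centre of its underside. Leave alone.
- lidded_cup: Specimen cup with a white screw lid, 66 mm wide, 69 mm high, loose, on the bench beyond the tray's other end. Origin: centre of its underside. Leave alone.
Things that resemble listed ones, but are neither listed nor needed, are in the scene too. Of the things that look like the plate, the larger one is meant.

How it is judged (in metres and radians):
On the way:
1. the plate stands leaning over the gutter end wall, its rear edge down in the gutter and its front edge up beyond the rim (angle between plate's own z axis and vertical between 0.75 and 1.4 rad and z of plate_rear_edge in the frame of tray below 0.011 m and x of plate_front_edge in the frame of tray above 0.1 m), for 0.4 s.
At the end, for the whole second after the job is handed in: The plate lies at rest, flat (within 5 degrees) on the tray floor, wells down; the bottle, timer and cup are within 20 mm of where they stood (angle between plate's own z axis and vertical above 3.05 rad and z of plate in the frame of tray between 0.019 and 0.026 m and x of plate in the frame of tray between -0.08 and 0.055 m and y of plate in the frame of tray between -0.03 and 0.03 m and linear speed of plate below 0.01 m/s and angular speed of plate below 0.1 rad/s and distance of each of rinse_bottle, kitchen_timer, lidded_cup from where it was at the start of the episode below 0.02 m); the robot touches nothing.
It fails at once if the plate is lifted: both its long sides more than 40 mm above the bench (height (world z) of each of plate_rear_edge, plate_front_edge above 0.04 m).
It fails at once if the bottle, timer or cup is knocked away or over (distance of any of rinse_bottle, kitchen_timer, lidded_cup from where it was at the start of the episode above 0.02 m or angle between any of rinse_bottle, lidded_cup's own z axis and vertical above 0.5 rad).
It also fails if it takes over 48 s, if anything falls off the work surface, if the arm or the gripper's body presses on something with over 40 N, if the wrist force passes 120 N, or if a joint passes its speed limit or range.

## Working session

There is one attempt and no reset: what is moved stays moved. The work goes in short steps, Python scripts to look and compute and a tool call to move; the robot and the scene stay as the last step left them, time stands still between calls to the robot, and variables do not carry over. Pictures are saved under pics/ and viewed, at most 10 in all, crops included, and the job is handed in when it is done.

Besides the shell and the picture viewer there is one more tool, called after "Emit:" in YAML: its name, and indented under it one key for each argument. move_arm: Moves the arm, as the interface text tells. Its arguments: {"type":"object","properties":{"offset":{"type":"array","items":{"type":"array","items":{"type":"number"}}},"twist":{"type":"array","items":{"type":"array","items":{"type":"number"}}},"grip":{"type":"array","items":{"type":"number"}},"force":{"type":"number"}},"required":["offset","twist","grip"]}

```bash
mkdir -p pics; ls
cat > h.py <<'E'
import numpy as np, cv2
from scipy.spatial.transform import Rotation as R
from workcell import bot, viewer, finder
def rot(a):
    a=np.array(a,float)
    return a if a.shape==(3,3) else (R.from_quat(a).as_matrix() if a.size==4 else R.from_euler('xyz',a,degrees=True).as_matrix())
def ray(p,uv):
    f=p['color'].shape[0]/2/np.tan(np.radians(p['vfov'])/2)
    return rot(p['attitude'])@np.array([(uv[0]-p['cx'])/f,(uv[1]-p['cy'])/f,1])
def at_z(p,uv,z):
    d=ray(p,uv); o=np.array(p['position']); return o+d*(z-o[2])/d[2]
def deproj(p,uv):
    u,v=int(round(uv[0])),int(round(uv[1])); w=p['depth'][max(v-2,0):v+3,max(u-2,0):u+3]; w=w[w>0]
    return np.array(p['position'])+ray(p,uv)*(np.median(w) if w.size else np.nan)
def save(p,n): cv2.imwrite('pics/'+n,p['color'][:,:,::-1])
E
python3 - <<'E'
from h import *
np.set_printoptions(precision=3,suppress=True)
ps={n:viewer.camera(n) for n in('top','side')}
print(bot.get_obs())
for n,p in ps.items():
    print(n,p['position'],p['attitude'],p['vfov'],p['cx'],p['cy'])
    for t in 'tray tray_gutter tray_end_rim plate plate_rear_edge plate_front_edge rinse_bottle kitchen_timer lidded_cup'.split():
        for r in finder.pinpoint(p,t)[:3]: print(t,np.round(r['position'],1),round(r['p'],2),deproj(p,r['position']))
cv2.imwrite('pics/a.png',np.vstack([ps['top']['color'],ps['side']['color']])[:,:,::-1][:, :] if 0 else cv2.resize(np.hstack([ps['top']['color'],ps['side']['color']])[:,:,::-1],(800,300)))
save(ps['top'],'top0.png')
E
```

```text
pics
{'time': 0.1, 'q': array([-63.769,   5.007,  10.039,  95.098,   0.   ,  89.999]), 'qd': array([-0.092, -0.049,  0.105, -0.006, -0.012, -0.074]), 'joint_efforts': array([ -0.   , -52.156,  46.565,   0.016,  -0.   ,   0.   ]), 'ee_pos': array([ 0.243, -0.493,  0.253]), 'tcp_rot': array([-179.934,   -0.   ,   26.233]), 'wrist_force': array([-0.625, -0.661, -0.44 ]), 'torque': array([ 0.014,  0.046, -0.002]), 'grasp_force': 0.0, 'opening': 0.08538835076597448}
top [ 0.558 -0.007  1.282] [-176.817    0.964  -91.196] 45.17306038453452 250.8855252547659 189.71171015723598
tray_gutter [248.4 227.5] 0.57 [0.525 0.022 0.006]
tray_end_rim [236.3 222.2] 0.7 [0.541 0.054 0.042]
plate [185.3 221.5] 0.76 [0.545 0.196 0.01 ]
plate [281.6 232.9] 0.72 [ 0.509 -0.068  0.02 ]
plate_rear_edge [297.7 236.2] 0.85 [ 0.499 -0.112  0.011]
plate_rear_edge [180.8 238.4] 0.61 [0.499 0.21  0.003]
plate_rear_edge [235.9 224.3] 0.42 [0.536 0.055 0.043]
plate_front_edge [187.9 213.9] 0.89 [0.566 0.19  0.003]
plate_front_edge [266.4 232.6] 0.67 [ 0.511 -0.027  0.022]
rinse_bottle [328.4 187.2] 0.64 [ 0.625 -0.18
[... 206 characters left out ...]
414 192.43070179881514
tray [206.6 228.7] 0.98 [ 0.495 -0.094  0.023]
tray_gutter [209.4 209. ] 0.8 [0.527 0.013 0.009]
tray_end_rim [211.6 188. ] 0.95 [0.544 0.051 0.042]
plate [195.9 178.7] 0.76 [0.536 0.193 0.012]
plate [206.6 225.8] 0.56 [ 0.498 -0.082  0.022]
plate [208.8 228.2] 0.4 [ 0.5   -0.091  0.021]
plate_rear_edge [204.8 235.6] 0.96 [ 0.488 -0.108  0.017]
plate_rear_edge [182.6 179.1] 0.73 [0.503 0.212 0.009]
plate_front_edge [211.9 211.7] 0.97 [ 0.529 -0.002  0.009]
plate_front_edge [205.5 180.2] 0.97 [0.56  0.188 0.006]
rinse_bottle [293.3 249.2] 0.71 [ 0.626 -0.215  0.017]
kitchen_timer [251.  190.4] 0.65 [0.647 0.068 0.011]
lidded_cup [230.6 286. ] 0.86 [ 0.49  -0.271  0.017]
```

Run:
```python
from h import *
a=cv2.imread('pics/top0.png'); cv2.imwrite('pics/crop0.png',cv2.resize(a[130:310,150:390],(800,600),interpolation=cv2.INTER_CUBIC))
```

```text
(no output)
```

View pics/a.png

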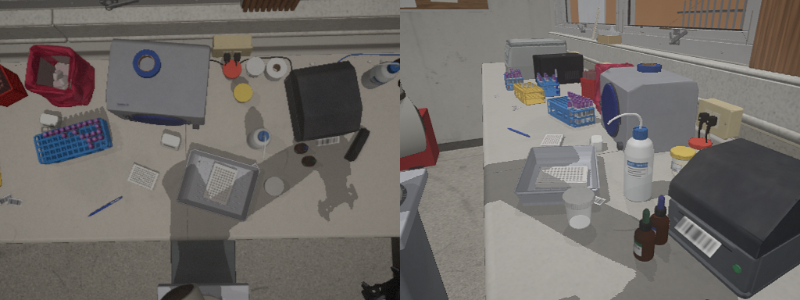

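View pics/crop0.png

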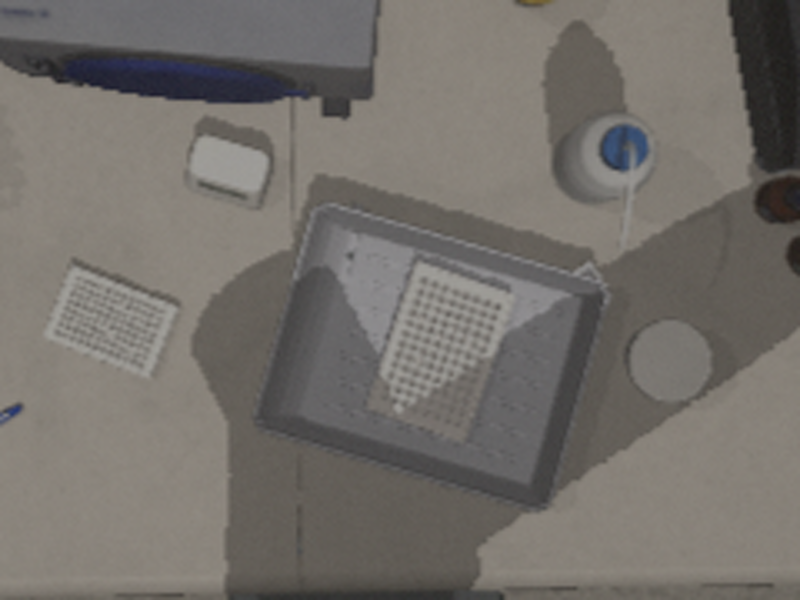

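The left pane is the top view and the right pane is the side view. Two things look like the plate: the one inside the tray at top pixel (283,232), and one on the bench at (183,225). The one in the tray is larger and is the target. In the crop its long side (about 155 px) exceeds the other's (about 115 px). The gutter end wall is at about (237,222), and the timer and bottle are on the far (−y) side.

```bash
cat >> h.py <<'E'
def cloud(p):
    f=p['color'].shape[0]/2/np.tan(np.radians(p['vfov'])/2)
    v,u=np.mgrid[0:384,0:512]; d=p['depth']
    c=np.stack([(u-p['cx'])/f,(v-p['cy'])/f,np.ones_like(d)],-1)*d[...,None]
    return c@rot(p['attitude']).T+np.array(p['position'])
E
python3 - <<'E'
from h import *
np.set_printoptions(precision=4,suppress=True)
p=viewer.camera('top'); C=cloud(p)
roi=np.zeros((384,512),bool); roi[185:290,222:338]=1
z=C[...,2]
print('z floor', np.median(z[(roi)&(abs(z-.008)<.006)]))
m=roi&(z>.035)&(z<.055)
n,l,s,_=cv2.connectedComponentsWithStats(m.astype(np.uint8)); k=1+s[1:,4].argmax(); print(s[1:,4])
r=cv2.minAreaRect(C[l==k][:,:2].astype(np.float32)*1000); print('rim',r, np.median(z[l==k]))
g=p['color'].astype(int)
m=roi&(z>.016)&(z<.028)
sub=np.zeros_like(m); sub[200:265,258:308]=1; m&=sub
m=cv2.morphologyEx(m.astype(np.uint8),cv2.MORPH_OPEN,np.ones((5,5)))
n,l,s,_=cv2.connectedComponentsWithStats(m); k=1+s[1:,4].argmax(); print(s[1:])
print('plate',cv2.minAreaRect(C[l==k][:,:2].astype(np.float32)*1000), np.median(z[l==k]))
E
```

```text
z floor 0.007198461095422548
[   1   10    1    1 1174    4    1]
rim ((501.3155517578125, -58.796173095703125), (249.88125610351562, 192.79476928710938), 72.6646957397461) 0.04376463050971857Traceback (most recent call last):
  File "<stdin>", line 14, in <module>
ValueError: attempt to get argmax of an empty sequence
```

```bash
cat >> h.py <<'E'
TO=np.array([.5034,-.0521]); TY=np.radians(72.66); TX=np.array([np.cos(TY),np.sin(TY)]); TYV=np.array([-TX[1],TX[0]])
def tray(xy): d=np.asarray(xy)[...,:2]-TO; return np.stack([d@TX,d@TYV],-1)*1000
E
python3 - <<'E'
from h import *
np.set_printoptions(precision=1,suppress=True)
p=viewer.camera('top'); C=cloud(p); z=C[...,2]; T=tray(C)
m=(abs(T[...,1])<76)&(T[...,0]>-110)&(T[...,0]<74)&(z>.014)&(z<.03)
print(m.sum())
m=cv2.morphologyEx(m.astype(np.uint8),cv2.MORPH_CLOSE,np.ones((3,3)))
n,l,s,_=cv2.connectedComponentsWithStats(m); k=1+s[1:,4].argmax(); print(s[1:])
print(cv2.minAreaRect(T[l==k].astype(np.float32)), np.median(z[l==k]))
P=cv2.boxPoints(cv2.minAreaRect(T[l==k].astype(np.float32)));print(P)
for n,x in dict(timer=(.648,.095),bottle=(.625,-.19),cup=(.495,-.25)).items(): print(n,tray(x))
E
```

```text
1275
[[ 257  204    1    1    1]
 [ 259  205    1    1    1]
 [ 258  206   47   57 1518]
 [ 263  210    1    1    1]
 [ 268  210    1    1    1]
 [ 305  215    1    1    1]
 [ 261  216    1    1    1]
 [ 312  218    1    1    1]
 [ 252  221    1    1    1]
 [ 264  223    1    1    1]
 [ 307  225    1    1    1]
 [ 310  224    1    1    1]
 [ 252  226    1    1    1]
 [ 257  226    1    1    1]
 [ 261  230    1    1    1]
 [ 317  231    2    2    3]
 [ 315  234    1    1    1]
 [ 248  237    1    2    2]
 [ 301  236    1    2    2]
 [ 253  238    1    1    1]
 [ 305  239    1    4    4]
 [ 307  238    1    1    1]
 [ 314  238    3    3    5]
 [ 249  242    2    2    2]
 [ 245  250    1    1    1]
 [ 250  250    1    1    1]
 [ 303  250    1    1    1]
 [ 312  251    1    1    1]
 [ 253  253    1    1    1]
 [ 309  256    1    1    1]
 [ 296  258    1    1    1]
 [ 306  263    3    1    3]
 [ 309  265    1    1    1]
 [ 287  266    1    1    1]
 [ 298  269    1    1    1]]
((-9.898723602294922, -6.077392578125), (138.25265502929688, 96.42433166503906), 86.05044555664062) 0.021651007662348176
[[-62.8 -71.7]
 [ 33.4 -78.4]
 [ 43.   59.6]
 [-53.2  66.2]]
timer [183.5 -94.2]
bottle [ -95.4 -157.2]
cup [-191.4  -51. ]
```

Before the reach: the candidates are the tray plate at (283,232) and the bench plate at (183,225). I choose the tray plate, and the crop confirms it. Next I turn the tool to the tray's axes, then travel.

Emit:
move_arm:
  offset:
    - [0,0,0]
    - [0,0,0]
    - [0,0,0]
    - [0,0,0]
    - [0,0,0]
  twist:
    - [0,0,-0.15]
    - [0,0,-0.15]
    - [0,0,-0.15]
    - [0,0,-0.15]
    - [0,0,-0.15]
  grip: [0.6,0.6,0.6,0.6,0.6]

```text
time: 1.6
ee_pos: [0.2431, -0.4934, 0.2533]
tcp_rot: [180.0, -0.0, 69.6]
wrist_force: [-0.4, -0.5, 0.4]
opening: 0.0514
grasp_force: 0.0
```

Emit:
move_arm:
  offset:
    - [0,0,0]
    - [4,1.2,0]
    - [4,1.2,0]
    - [4,1.2,0]
    - [4,1.2,0]
  twist:
    - [0,0,-0.06]
    - [0,0,0]
    - [0,0,0]
    - [0,0,0]
    - [0,0,0]
  grip: [0.6,0.6,0.6,0.6,0.6]

```text
time: 2.1
ee_pos: [0.3372, -0.3537, 0.2533]
tcp_rot: [180.0, 0.0, 72.6]
wrist_force: [1.0, 0.0, 0.2]
opening: 0.0512
grasp_force: 0.0
```

Emit:
move_arm:
  offset:
    - [4,1.2,0]
    - [4,1.2,0]
    - [4,1.2,0]
    - [4,1.2,0]
    - [4,1.2,0]
  twist:
    - [0,0,0]
    - [0,0,0]
    - [0,0,0]
    - [0,0,0]
    - [0,0,0]
  grip: [0.6,0.6,0.6,0.6,0.6]

```text
time: 2.6
ee_pos: [0.4543, -0.1804, 0.2535]
tcp_rot: [180.0, 0.0, 72.6]
wrist_force: [0.4, -1.1, 0.8]
opening: 0.0508
grasp_force: 0.0
```

```bash
cat > st.py <<'E'
from h import *
np.set_printoptions(precision=4,suppress=True)
o=bot.get_obs(); print(o['time'],tray(o['ee_pos']),o['ee_pos'][2]*1000,o['tcp_rot'],o['wrist_force'],o['opening'],o['q'])
E
python3 st.py
```

```text
2.6 [-137.1018    8.6288] 253.51407945062914 [179.9632   0.0036  72.6399] [ 0.4376 -1.0997  0.8045] 0.050793254028771044 [-21.6572  -3.4238   1.6079  94.9948  -0.0008  85.7029]
```

Emit:
move_arm:
  offset:
    - [3,0.8,0]
    - [2.7,0.6,0]
    - [0,0,4.5]
    - [0,0,4.5]
    - [0,0,4.5]
  twist:
    - [0,0,0]
    - [0,0,0]
    - [0,0,0]
    - [0,0,0]
    - [0,0,0]
  grip: [0.6,0.6,0.6,0.6,0.6]

```text
time: 3.1
ee_pos: [0.4841, -0.1314, 0.1169]
tcp_rot: [179.9, -0.0, 72.7]
wrist_force: [-0.1, -0.6, 0.1]
opening: 0.0516
grasp_force: 0.0
```

Emit:
move_arm:
  offset:
    - [0,0,4]
    - [0,0,2]
    - [0,0,1]
    - [0,0,0]
    - [0,0,0]
  twist:
    - [0,0,0]
    - [0,0,0]
    - [0,0,0]
    - [0,0,0]
    - [0,0,0]
  grip: [0.6,0.6,0.6,0.6,0.6]

```text
time: 3.6
ee_pos: [0.4846, -0.132, 0.0496]
tcp_rot: [179.9, -0.0, 72.6]
wrist_force: [0.1, 0.0, 0.2]
opening: 0.0513
grasp_force: 0.0
```

```bash
cat >> st.py <<'E'
import sys
if len(sys.argv)>1:
    p=viewer.camera('side'); save(p,sys.argv[1]+'.png')
    x0,y0,x1,y1=map(int,sys.argv[2].split(','))
    cv2.imwrite('pics/'+sys.argv[1]+'.png',cv2.resize(p['color'][y0:y1,x0:x1,::-1],None,fx=4,fy=4,interpolation=cv2.INTER_CUBIC))
E
python3 st.py b 130,110,310,260
```

```text
3.6 [-81.8114  -5.8983] 49.58523417519856 [179.9074  -0.0031  72.64  ] [0.1065 0.0179 0.1991] 0.05134185129928822 [-15.2302  -0.4939 -18.1778  72.2234  -0.0003  92.1298]
```

View pics/b.png

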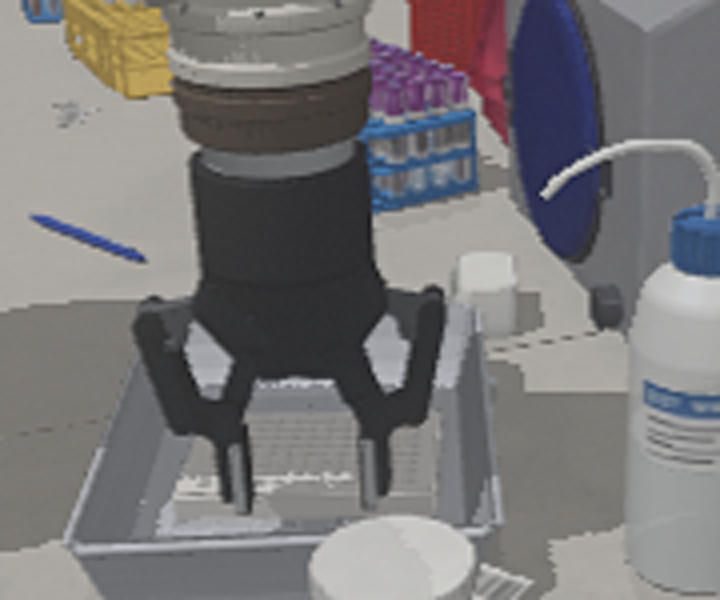

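The gripper is inside the tray behind the plate's rear edge, with fingers at crop px (240,500) and (375,500). The plate spans columns 175–440, so they're roughly centred. I lower in small steps to find the floor.

Emit:
move_arm:
  offset:
    - [0,0,0.8]
    - [0,0,0.4]
    - [0,0,0.2]
    - [0,0,0]
    - [0,0,0]
  twist:
    - [0,0,0]
    - [0,0,0]
    - [0,0,0]
    - [0,0,0]
    - [0,0,0]
  grip: [0.6,0.6,0.6,0.6,0.6]

```text
time: 4.15
ee_pos: [0.484, -0.1317, 0.0344]
tcp_rot: [-180.0, -0.0, 72.6]
wrist_force: [0.5, -0.1, 0.7]
opening: 0.0515
grasp_force: 0.0
```

Emit:
move_arm:
  offset:
    - [0,0,0.2]
    - [0,0,0]
    - [0,0,0.1]
    - [0,0,0]
    - [0,0,0]
  twist:
    - [0,0,0]
    - [0,0,0]
    - [0,0,0]
    - [0,0,0]
    - [0,0,0]
  grip: [0.6,0.6,0.6,0.6,0.6]

```text
time: 4.65
ee_pos: [0.4839, -0.1318, 0.0313]
tcp_rot: [-180.0, 0.0, 72.6]
wrist_force: [0.1, 0.0, -0.1]
opening: 0.0514
grasp_force: 0.0
```

Emit:
move_arm:
  offset:
    - [0,0,0.1]
    - [0,0,0]
    - [0,0,0.1]
    - [0,0,0]
    - [0,0,0]
  twist:
    - [0,0,0]
    - [0,0,0]
    - [0,0,0]
    - [0,0,0]
    - [0,0,0]
  grip: [0.6,0.6,0.6,0.6,0.6]

```text
time: 5.15
ee_pos: [0.484, -0.1317, 0.0293]
tcp_rot: [-180.0, -0.0, 72.6]
wrist_force: [0.9, -0.7, -0.3]
opening: 0.0512
grasp_force: 0.0
```

Emit:
move_arm:
  offset:
    - [0,0,0.1]
    - [0,0,0]
    - [0,0,0.1]
    - [0,0,0]
    - [0,0,0]
  twist:
    - [0,0,0]
    - [0,0,0]
    - [0,0,0]
    - [0,0,0]
    - [0,0,0]
  grip: [0.6,0.6,0.6,0.6,0.6]

```text
time: 5.65
ee_pos: [0.4839, -0.1317, 0.0272]
tcp_rot: [-180.0, -0.0, 72.6]
wrist_force: [0.3, -0.4, -0.6]
opening: 0.0511
grasp_force: 0.0
```

Emit:
move_arm:
  offset:
    - [0,0,0.1]
    - [0,0,0]
    - [0,0,0]
    - [0,0,0]
    - [0,0,0]
  twist:
    - [0,0,0]
    - [0,0,0]
    - [0,0,0]
    - [0,0,0]
    - [0,0,0]
  grip: [0.6,0.6,0.6,0.6,0.6]

```text
time: 6.15
ee_pos: [0.4841, -0.1318, 0.0268]
tcp_rot: [180.0, -0.0, 72.6]
wrist_force: [-2.2, -0.4, 5.6]
opening: 0.0514
grasp_force: 2.7
```

Emit:
move_arm:
  offset:
    - [0,0,-0.15]
    - [1,0,0]
    - [1,0,0]
    - [1,0,0]
    - [1,0,0]
  twist:
    - [0,0,0]
    - [0,0,0]
    - [0,0,0]
    - [0,0,0]
    - [0,0,0]
  grip: [0.6,0.6,0.6,0.6,0.6]

```text
time: 6.65
ee_pos: [0.4961, -0.0924, 0.0277]
tcp_rot: [-180.0, -0.0, 72.7]
wrist_force: [0.2, -1.0, 1.0]
opening: 0.0512
grasp_force: 0.1
```

Emit:
move_arm:
  offset:
    - [1,0,0]
    - [1,0,0]
    - [1,0,0]
    - [0.5,0,0]
    - [0,0,0]
  twist:
    - [0,0,0]
    - [0,0,0]
    - [0,0,0]
    - [0,0,0]
    - [0,0,0]
  grip: [0.6,0.6,0.6,0.6,0.6]

```text
time: 7.15
ee_pos: [0.5065, -0.0595, 0.0278]
tcp_rot: [180.0, -0.0, 72.7]
wrist_force: [-0.2, -0.7, 0.6]
opening: 0.0511
grasp_force: 0.0
```

```bash
cat > pl.py <<'E'
from h import *
np.set_printoptions(precision=1,suppress=True)
o=bot.get_obs(); print(round(o['time'],2),tray(o['ee_pos']),o['ee_pos'][2]*1000,o['wrist_force'])
for c in('side','top'):
    p=viewer.camera(c)
    for t in('plate','plate_front_edge','plate_rear_edge'):
        for r in finder.pinpoint(p,t)[:3]:
            w=deproj(p,r['position']); a=tray(w)
            if abs(a[0])<160 and abs(a[1])<90: print(c,t,round(r['p'],2),np.round(r['position']),a,w[2]*1000)
E
python3 pl.py; python3 st.py c 130,110,310,260
```

```text
7.15 [-6.1 -5.2] 27.782144579787687 [-0.2 -0.7  0.6]
side plate 0.59 [205. 210.] [36.8  3.1] 22.185958748002278
side plate_front_edge 0.92 [210. 201.] [78.1 -5. ] 24.302920891277612
side plate_rear_edge 0.61 [206. 218.] [6.2 0.4] 20.08032302046209
top plate 0.76 [258. 229.] [ 53.9 -14.5] 459.13996068087937
top plate_front_edge 0.72 [240. 228.] [99.5  7.2] 18.915315528073016
7.55 [-7.1417 -5.2161] 27.789566854997194 [-179.9997    0.0028   72.6099] [ 0.2052 -0.0358  0.1717] 0.05143639159523141 [ -6.8103   1.4171 -18.7394  69.8443  -0.0027 100.5798]
```

View pics/c.png

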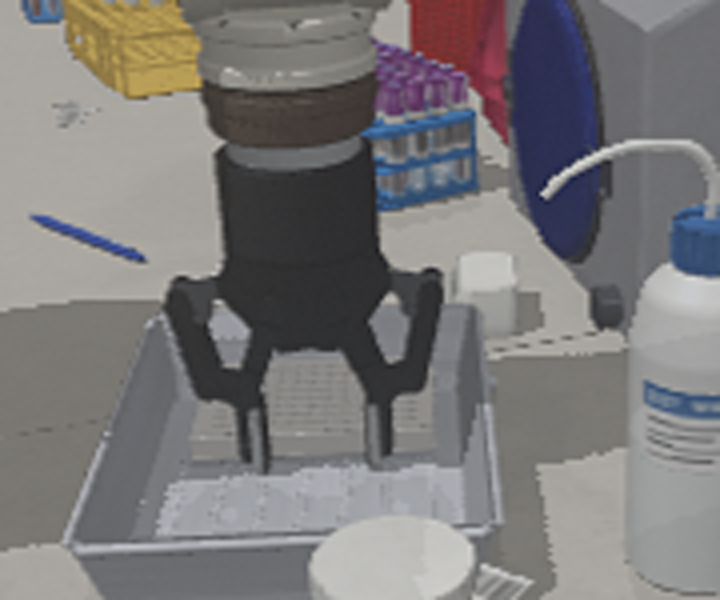

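The plate is square to the end wall, with its front at the gutter and both fingers on its rear edge. I push on up the wall.

Emit:
move_arm:
  offset:
    - [0.8,0,0]
    - [0.8,0,0]
    - [0.8,0,0]
    - [0.8,0,0]
    - [0.8,0,0]
  twist:
    - [0,0,0]
    - [0,0,0]
    - [0,0,0]
    - [0,0,0]
    - [0,0,0]
  grip: [0.6,0.6,0.6,0.6,0.6]

```text
time: 8.1
ee_pos: [0.5185, -0.021, 0.0278]
tcp_rot: [180.0, -0.0, 72.7]
wrist_force: [-0.0, 1.1, -1.4]
opening: 0.0514
grasp_force: 0.1
```

```bash
python3 pl.py; python3 st.py d 130,110,310,260
```

```text
8.1 [34.2 -5.2] 27.788112572060808 [-0.   1.1 -1.4]
side plate 0.74 [207. 196.] [74.6  0.1] 38.98983303721004
side plate 0.49 [208. 207.] [49.8 -2.9] 22.803302593541908
side plate_front_edge 0.94 [215. 179.] [ 15.  -23.3] 104.25955533590702
side plate_rear_edge 0.91 [206. 210.] [47.5  2.5] 18.75728205526439
top plate 0.71 [243. 227.] [ 79.9 -12.8] 485.6831291606316
top plate_front_edge 0.86 [233. 223.] [119.4  -0.3] 64.92662896249169
8.5 [32.9311 -5.227 ] 27.792666527242208 [180.       0.0018  72.621 ] [-0.0656  0.5701  0.6238] 0.05100657294858306 [ -2.4548   2.6097 -17.5112  69.8795  -0.0017 104.9242]
```

View pics/d.png

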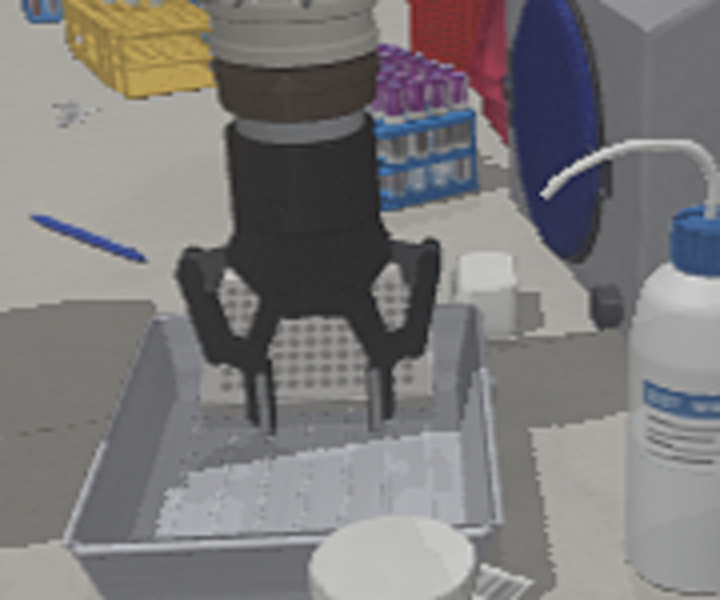

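The plate is riding up the wall at about 40 degrees, square. I continue until the rear edge drops.

Emit:
move_arm:
  offset:
    - [0.7,0,0]
    - [0.7,0,0]
    - [0.6,0,0]
    - [0.6,0,0]
    - [0,0,0]
  twist:
    - [0,0,0]
    - [0,0,0]
    - [0,0,0]
    - [0,0,0]
    - [0,0,0]
  grip: [0.6,0.6,0.6,0.6,0.6]

```text
time: 9.05
ee_pos: [0.5263, 0.0034, 0.028]
tcp_rot: [180.0, 0.0, 72.7]
wrist_force: [-0.6, -0.8, 1.1]
opening: 0.0514
grasp_force: 0.6
```

```bash
python3 pl.py; python3 st.py e 130,110,310,260
```

```text
9.05 [59.8 -5.3] 27.952035103101654 [-0.6 -0.8  1.1]
side plate 0.6 [206. 187.] [98.7  2.6] 51.03391093755211
side plate_front_edge 0.61 [208. 173.] [48.9 -6.8] 104.61554251051697
side plate_rear_edge 0.77 [207. 205.] [73.5  1.2] 15.91869065678464
9.45 [59.0907 -5.2226] 27.73343183854035 [-179.9949   -0.0084   72.6287] [ 0.1622 -0.3365  0.4753] 0.05153316484406773 [  0.2946   3.5987 -16.484   69.9197   0.0096 107.6659]
```

View pics/e.png

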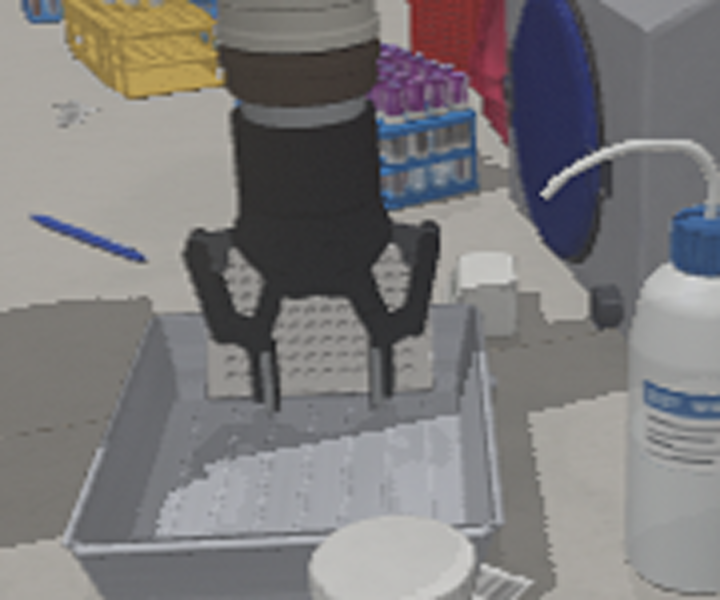

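Emit:
move_arm:
  offset:
    - [0.3,0,0]
    - [0.2,0,0]
    - [0.2,0,0]
    - [0,0,0]
    - [0,0,0]
  twist:
    - [0,0,0]
    - [0,0,0]
    - [0,0,0]
    - [0,0,0]
    - [0,0,0]
  grip: [0.6,0.6,0.6,0.6,0.6]

```text
time: 10.0
ee_pos: [0.5278, 0.0063, 0.0293]
tcp_rot: [179.9, 0.4, 72.5]
wrist_force: [-7.3, -19.6, 15.3]
opening: 0.0517
grasp_force: 13.4
```

```bash
cat > prof.py <<'E'
from h import *
# profile of the plate in the tray's x-z plane, from the side and top depth
np.set_printoptions(precision=1,suppress=True)
for c in('side','top'):
    p=viewer.camera(c); C=cloud(p); T=tray(C); z=C[...,2]*1000
    for lo,hi in((-60,-48),(30,48)):
        m=(T[...,1]>lo)&(T[...,1]<hi)&(T[...,0]>40)&(T[...,0]<150)&(z>0)&(z<110)
        xs=T[...,0][m]; zs=z[m]
        print(c,lo,[(a,round(float(np.median(zs[(xs>=a)&(xs<a+6)])),1)) for a in range(40,150,6) if ((xs>=a)&(xs<a+6)).sum()>1])
E
python3 pl.py; python3 prof.py
```

```text
10.0 [63.  -5.9] 29.30155384453933 [ -7.3 -19.6  15.3]
side plate 0.61 [208. 189.] [94.2 -1. ] 46.371076930003085
side plate_front_edge 0.87 [209. 170.] [ 51.4 -10.6] 110.28471041869692
side plate_rear_edge 0.63 [209. 205.] [75.6 -3.2] 15.45398659373831
side -60 [(40, 9.0), (46, 68.6), (52, 64.1), (58, 84.5), (64, 9.3), (70, 18.8), (76, 23.2), (82, 30.4), (88, 24.7), (94, 34.4), (100, 62.0), (106, 70.4), (112, 79.0), (118, 65.1)]
side 30 [(40, 8.3), (46, 69.8), (52, 59.9), (58, 98.6), (64, 65.7), (70, 17.8), (76, 24.6), (82, 24.2), (88, 24.7), (94, 44.7), (100, 61.6), (106, 68.4), (112, 73.6), (118, 70.8), (124, 70.0)]
top -60 [(106, 71.1), (112, 76.9), (118, 84.0), (124, 81.9), (130, 80.3), (136, 2.9), (142, 2.0), (148, 1.2)]
top 30 []
```

Emit:
move_arm:
  offset:
    - [-0.6,0,0]
    - [-0.8,0,0]
    - [-2,0,0]
    - [-3,0,0]
    - [-3,0,0]
  twist:
    - [0,0,0]
    - [0,0,0]
    - [0,0,0]
    - [0,0,0]
    - [0,0,0]
  grip: [0.6,0.6,0.6,0.6,0.6]

```text
time: 11.0
ee_pos: [0.4996, -0.0809, 0.0275]
tcp_rot: [-180.0, -0.0, 72.7]
wrist_force: [-0.5, 0.8, 0.1]
opening: 0.0511
grasp_force: 0.0
```

Emit:
move_arm:
  offset:
    - [0,0,-4]
    - [0,0,-4]
    - [0,0,-4]
    - [0,0,-4]
    - [0,0,-2]
  twist:
    - [0,0,0]
    - [0,0,0]
    - [0,0,0]
    - [0,0,0]
    - [0,0,0]
  grip: [0.6,0.6,0.6,0.6,0.6]

```text
time: 11.5
ee_pos: [0.5007, -0.0804, 0.2113]
tcp_rot: [179.8, -0.1, 72.6]
wrist_force: [1.0, -0.5, 0.4]
opening: 0.051
grasp_force: 0.0
```

```bash
python3 pl.py; python3 prof.py; python3 st.py f 130,110,310,260
```

```text
11.5 [-27.8  -5.8] 211.34269589030612 [ 1.  -0.5  0.4]
side plate 0.76 [208. 187.] [96.4 -2.1] 50.60262546202748
side plate 0.36 [207. 205.] [71.8  2.6] 16.871931651447348
side plate_rear_edge 0.98 [210. 207.] [70.1 -4. ] 12.328533435800537
top plate 0.61 [239. 222.] [105.6  -7.5] 59.277971030254676
top plate_rear_edge 0.79 [251. 225.] [72.6 -8.7] 15.137864794674272
side -60 [(40, 8.5), (46, 8.4), (52, 8.8), (58, 8.7), (64, 10.6), (70, 16.9), (76, 26.2), (82, 33.2), (88, 42.6), (94, 46.7), (100, 59.2), (106, 66.6), (112, 76.8), (118, 66.9)]
side 30 [(40, 8.3), (46, 8.0), (52, 8.7), (58, 8.7), (64, 13.5), (70, 15.3), (76, 26.4), (82, 32.7), (88, 39.0), (94, 48.9), (100, 57.8), (106, 65.6), (112, 75.2), (118, 67.9)]
top -60 [(40, 9.1), (46, 9.4), (52, 10.0), (58, 8.9), (64, 8.1), (70, 15.1), (76, 24.2), (82, 32.2), (88, 41.7), (94, 48.5), (100, 55.0), (106, 64.6), (112, 74.3), (118, 79.2), (124, 76.8), (130, 74.3), (136, 1.2), (142, 3.1), (148, 1.7)]
top 30 [(40, 9.1), (46, 8.7), (52, 8.3), (58, 9.4), (64, 9.1), (70, 16.4), (76, 24.0), (82, 30.8), (88, 39.0), (94, 48.9), (100, 56.8), (106, 67.1), (112, 75.1), (118, 80.1), (124, 77.7), (130, 73.7), (136, 2.7), (142, 3.9), (148, 3.0)]
12.0 [-27.8851  -4.8712] 206.81399152214806 [-179.912     0.0108   72.6429] [ 0.4967  0.4219 -0.332 ] 0.05094856566294005 [-9.1149 -1.6601 -1.8711 89.8777  0.002  98.2422]
```

View pics/f.png

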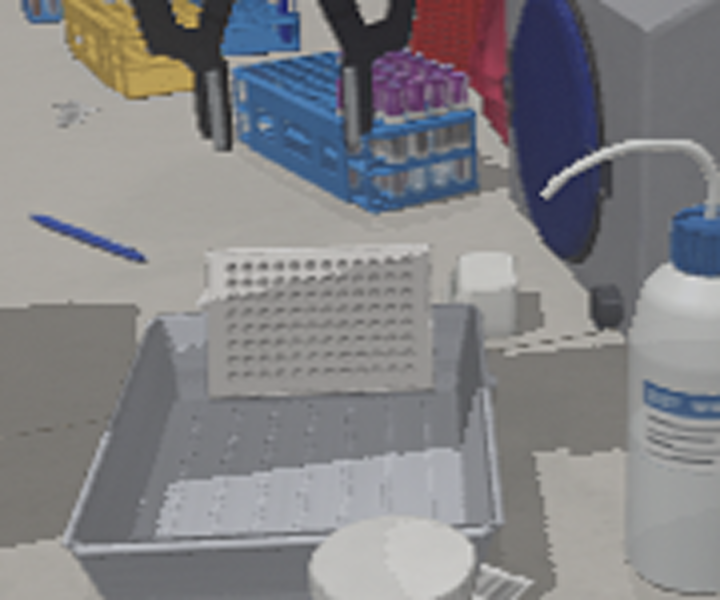

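The plate leans by itself at about 55 degrees. Its top edge is at tray (125, 77 mm high) and its lower edge is in the gutter. The timer at (485,295) and the bottle at (680,400) are undisturbed. I go over and behind the end wall.

Emit:
move_arm:
  offset:
    - [4,0,0]
    - [4,0,0]
    - [4,0,0]
    - [4,0,0]
    - [4,0,0]
  twist:
    - [0,0,0]
    - [0,0,0]
    - [0,0,0]
    - [0,0,0]
    - [0,0,0]
  grip: [0.6,0.6,0.6,0.6,0.6]

```text
time: 12.55
ee_pos: [0.5599, 0.1123, 0.2075]
tcp_rot: [-180.0, 0.0, 72.6]
wrist_force: [0.7, -0.3, 0.8]
opening: 0.0511
grasp_force: 0.0
```

Emit:
move_arm:
  offset:
    - [0,0,0]
    - [0,0,4]
    - [0,0,4]
    - [0,0,2]
    - [0,0,0]
  twist:
    - [0,0,0]
    - [0,0,0]
    - [0,0,0]
    - [0,0,0]
    - [0,0,0]
  grip: [0.6,0.6,0.6,0.6,0.6]

```text
time: 13.05
ee_pos: [0.5578, 0.1099, 0.1042]
tcp_rot: [-179.7, 0.2, 72.6]
wrist_force: [0.4, -1.0, -0.7]
opening: 0.0512
grasp_force: 0.0
```

```bash
python3 st.py g 130,110,310,260
```

```text
13.05 [170.8771  -3.6014] 104.2136644052579 [-179.701     0.1668   72.6263] [ 0.4338 -0.9936 -0.7021] 0.05119287623164199 [ 11.152    7.5164  -3.6423  79.1837  -0.0037 118.5261]
```

View pics/g.png

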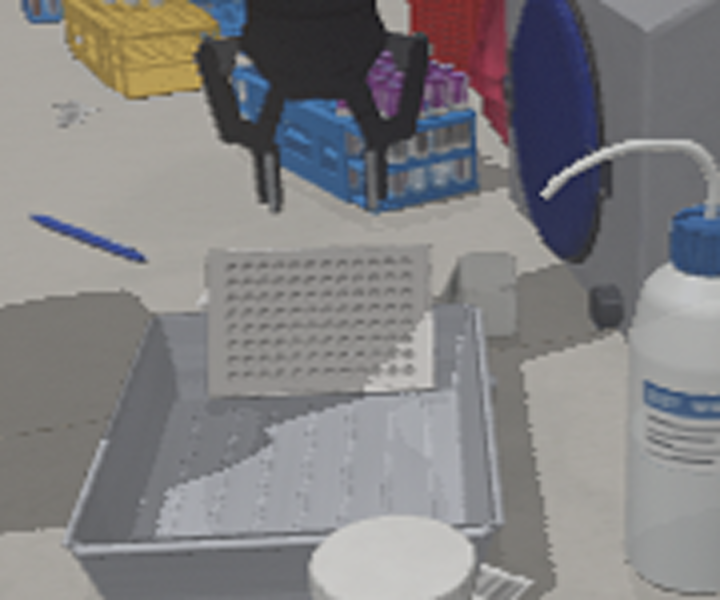

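The plate still leans, and the gripper is centred behind it. I lower to just above rim height and push back.

Emit:
move_arm:
  offset:
    - [0,0,2]
    - [0,0,1]
    - [-1,0,0]
    - [-1,0,0]
    - [-0.6,0,0]
  twist:
    - [0,0,0]
    - [0,0,0]
    - [0,0,0]
    - [0,0,0]
    - [0,0,0]
  grip: [0.6,0.6,0.6,0.6,0.6]

```text
time: 13.6
ee_pos: [0.5521, 0.0847, 0.079]
tcp_rot: [179.9, -0.0, 72.6]
wrist_force: [0.5, 0.0, -0.2]
opening: 0.0512
grasp_force: 0.0
```

Emit:
move_arm:
  offset:
    - [-0.6,0,0]
    - [-0.6,0,0]
    - [-0.6,0,0]
    - [-0.6,0,0]
    - [-0.6,0,0]
  twist:
    - [0,0,0]
    - [0,0,0]
    - [0,0,0]
    - [0,0,0]
    - [0,0,0]
  grip: [0.6,0.6,0.6,0.6,0.6]

```text
time: 14.1
ee_pos: [0.5429, 0.0568, 0.0778]
tcp_rot: [-180.0, 0.0, 72.6]
wrist_force: [0.5, 0.3, -0.7]
opening: 0.0512
grasp_force: 0.1
```

```bash
python3 pl.py; python3 prof.py
```

```text
14.1 [115.7  -5.2] 77.79084936248375 [ 0.5  0.3 -0.7]
side plate 0.62 [208. 189.] [81.5 -3.4] 53.73099121382757
side plate_front_edge 0.66 [210. 172.] [92.1 -8.5] 89.1940839353178
side plate_rear_edge 0.87 [208. 204.] [71.2  0.2] 21.37581151689727
side -60 [(40, 8.5), (46, 8.1), (52, 8.0), (58, 8.9), (64, 13.3), (70, 28.0), (76, 44.3), (82, 67.0), (88, 81.9), (94, 77.5), (100, 104.8), (106, 106.0)]
side 30 [(40, 8.5), (46, 8.7), (52, 8.8), (58, 8.7), (64, 13.9), (70, 28.0), (76, 48.8), (82, 64.3), (88, 80.6), (94, 76.2), (100, 107.1), (106, 104.0)]
top -60 [(40, 10.4), (46, 8.4), (52, 9.5), (58, 8.9), (64, 7.5), (70, 22.8)]
top 30 [(40, 8.4), (46, 10.9)]
```

Plate now at about 70 degrees and turning well. I continue past vertical.

Emit:
move_arm:
  offset:
    - [-0.5,0,0]
    - [-0.5,0,0]
    - [-0.5,0,0]
    - [-0.5,0,0]
    - [-0.5,0,0]
  twist:
    - [0,0,0]
    - [0,0,0]
    - [0,0,0]
    - [0,0,0]
    - [0,0,0]
  grip: [0.6,0.6,0.6,0.6,0.6]

```text
time: 15.1
ee_pos: [0.5354, 0.0328, 0.0778]
tcp_rot: [180.0, -0.0, 72.6]
wrist_force: [-0.0, 0.1, 0.5]
opening: 0.0512
grasp_force: 0.0
```

Emit:
move_arm:
  offset:
    - [-0.5,0,0]
    - [-0.5,0,0]
    - [-0.5,0,0]
    - [0,0,0]
    - [0,0,0]
  twist:
    - [0,0,0]
    - [0,0,0]
    - [0,0,0]
    - [0,0,0]
    - [0,0,0]
  grip: [0.6,0.6,0.6,0.6,0.6]

```text
time: 15.6
ee_pos: [0.5311, 0.0189, 0.0778]
tcp_rot: [180.0, -0.0, 72.6]
wrist_force: [0.2, 0.8, -0.1]
opening: 0.0515
grasp_force: 0.0
```

```bash
python3 pl.py; python3 st.py i 130,110,310,260
```

```text
15.6 [76.1 -5.3] 77.8115602523475 [ 0.2  0.8 -0.1]
side plate 0.76 [195. 177.] [65.6 23. ] 88.78322291335516
side plate 0.61 [207. 210.] [42.8  0.3] 20.859816979685586
side plate_front_edge 0.64 [207. 226.] [-19.8  -3.2] 16.069171845228546
side plate_rear_edge 0.61 [209. 206.] [60.  -3.3] 20.55864370088939
top plate 0.46 [270. 232.] [ 34.1 -17.9] 539.4700697093683
top plate_front_edge 0.78 [280. 239.] [-14.5   5.2] 25.340348954160152
16.0 [76.2564 -5.2175] 77.75632525930087 [-179.9972    0.0013   72.648 ] [-0.2431 -0.7364  1.1946] 0.05085270269463414 [  2.0636   2.741  -11.716   75.5461  -0.0003 109.4156]
```

View pics/i.png

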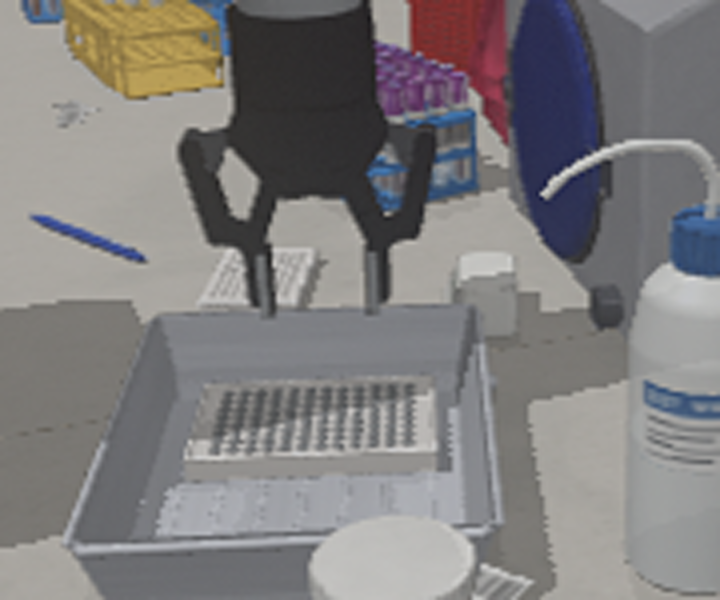

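The plate lies upside down on the floor, with its front edge at crop (310,465) and its rear at (315,380). I lift the arm clear and check that it lies flat.

Emit:
move_arm:
  offset:
    - [0,0,-4]
    - [0,0,-4]
    - [0,0,-4]
    - [-4,0,0]
    - [0,0,0]
  twist:
    - [0,0,0]
    - [0,0,0]
    - [0,0,0]
    - [0,0,0]
    - [0,0,0]
  grip: [0.6,0.6,0.6,0.6,0.6]

```text
time: 16.55
ee_pos: [0.519, -0.0214, 0.1995]
tcp_rot: [179.9, 0.0, 72.5]
wrist_force: [0.6, 0.1, 0.5]
opening: 0.051
grasp_force: 0.0
```

Emit:
move_arm:
  offset:
    - [-5,0,0]
    - [-5,0,0]
    - [-5,0,0]
    - [0,0,0]
    - [0,0,0]
  twist:
    - [0,0,0]
    - [0,0,0]
    - [0,0,0]
    - [0,0,0]
    - [0,0,0]
  grip: [0.6,0.6,0.6,0.6,0.6]

```text
time: 17.05
ee_pos: [0.474, -0.1632, 0.1975]
tcp_rot: [-180.0, -0.0, 72.5]
wrist_force: [1.0, 0.4, -0.3]
opening: 0.0514
grasp_force: 0.0
```

Run:
```python
from h import *
np.set_printoptions(precision=3,suppress=True)
for c in('side','top'):
    p=viewer.camera(c); C=cloud(p); T=tray(C); z=C[...,2]*1000
    m=(abs(T[...,1])<76)&(T[...,0]>-60)&(T[...,0]<74)&(z>14)&(z<35)
    m=cv2.morphologyEx(m.astype(np.uint8),cv2.MORPH_OPEN,np.ones((3,3)))>0
    if m.sum()<20: continue
    print(c,m.sum(),cv2.minAreaRect(T[m].astype(np.float32)))
    k=m&(z>18); A=np.c_[T[k],np.ones(k.sum())]; s=np.linalg.lstsq(A,z[k],rcond=None)[0]
    print('slope deg',np.degrees(s[:2]),'z at center',s@[*T[k].mean(0),1],T[k].mean(0))
    for t in('rinse_bottle','kitchen_timer','lidded_cup'):
        for r in finder.pinpoint(p,t)[:1]: print(t,np.round(r['position'],1),deproj(p,r['position']))
print(bot.get_obs()['time'])
```

```text
side 1352 ((21.754501342773438, -4.239677429199219), (89.70528411865234, 127.9061279296875), 0.2956489324569702)
slope deg [ 0.218 -0.018] z at center 21.053562405586092 [18.459 -3.792]
rinse_bottle [294.1 250.6] [ 0.627 -0.217  0.015]
kitchen_timer [253.7 190.2] [0.654 0.067 0.011]
lidded_cup [229.2 282.2] [ 0.488 -0.271  0.025]
top 1470 ((24.538164138793945, -3.201507568359375), (85.46483612060547, 128.41592407226562), 0.1543857604265213)
slope deg [-0.046 -0.055] z at center 22.04939350868537 [24.506 -3.515]
rinse_bottle [326.5 188. ] [ 0.625 -0.184  0.087]
kitchen_timer [218.  182.1] [0.651 0.102 0.034]
lidded_cup [348.6 235.9] [ 0.527 -0.13   0.64 ]
17.45
```

```bash
python3 -c "
from workcell import bot; print(bot.job_done())"
```

```text
the job is handed in; nothing more can be done
None
```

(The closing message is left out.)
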